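# Open the ratchet bottle clamp to the green mark

## Task

Press the red release of the bottle clamp right down and, keeping it pressed, push the blue sliding jaw back along its bar, away from the small brown bottle that it holds, until the jaw's red pointer stands over the green marker clip; then let go and leave. Do it with the fingertips only: do not grip or lift anything, do not force the clamp, and leave the green clip where it is set, the bottle standing between the jaws and the other things where they are.

Things in the scene. Friction and masses are not known exactly. Their poses are not given: they have to be found in the camera images.
- clamp: Ratchet bottle clamp fixed to the bench: white board, x -120 to +60, y -175 to +155, 12 mm thick; origin on its underside. A toothed aluminium bar runs along y at x = +35, 40 to 54 mm high, between grey posts 61 mm high. Grey fixed jaw (73 mm high) at the +y end, its face at y = +130. The sliding jaw opens towards -y of this frame.
- slide_jaw (a joint): Travel of the blue sliding jaw, m: 0 = nearest the fixed jaw, 0.165 = fully open, growing towards -y of the clamp. Friction about 2.5 N. With the release up the ratchet (8 mm pitch) blocks opening, after at most 8 mm of play, but lets the jaw click towards the fixed jaw when pushed. Let go, it locks at the next tooth.
- release (a joint): Press of the red release pad, m: 0 = up, 0.008 = fully down. Straight down, sprung: about 2 N at the start, 6 N fully down; springs back when let go. From 5 mm the ratchet is free. It may rest up to 4 mm down when it sits on a tooth.
- release_pad (a point): Centre of the top face of the red release pad, 40 x 40 mm, facing up, 81.5 mm above the bench when up. It rides on the sliding jaw; its axes are those of the clamp. Free above, and open on its +y side and both x sides.
- thumb_wall (a point): Middle of the top edge of the blue thumb wall on the sliding jaw: rigid upright plate 50 mm wide (x), 8 mm thick, at the -y side of the red pad, 108 mm above the bench (26 mm above the raised pad). The point lies on the face towards the pad, 23 mm from the pad's centre; a fingertip on the pad pushes this face to move the jaw.
- pointer (a point): Tip of the red pointer, 3 mm wide, at the front end of the jaw plate, 20 mm above the bench; moves with the sliding jaw. The jaw plate is 10 mm thick, 68 mm high, its pointer 31 mm to +y of the release pad's centre and 139 mm in front (-x) of it.
- green_band (a point): Centre of the top face of the green marker clip, 30 mm long along y, 16 mm wide, in a slot at the front of the board, 17 mm above the bench; each time at another place along the clamp's y, 50 to 140 mm of jaw travel away; axes as the clamp's. Held fast: leave it where it is. The pointer passes over it.
- held_bottle: Small brown reagent bottle, 42 mm diameter, 71 mm high, standing on the clamp's board between the jaws; origin at the centre of its underside. Leave it standing.
- brown_bottle: Brown reagent bottle, 48 mm diameter, 93 mm high, on the bench near the clamp; origin at the centre of its underside. Leave alone.
- beaker: Small translucent beaker, 74 x 79 x 92 mm, on the bench near the clamp; origin at the centre of its underside. Leave alone.
- dropper: Black dropper bottle, 25 mm diameter, 68 mm high, on the bench near the clamp; origin at the centre of its underside. Leave alone.
Things that resemble listed ones, but are neither listed nor needed, are in the scene too. Leave any white or yellow look-alike of the held_bottle alone.

How it is judged (in metres and radians):
On the way:
1. the red release is pressed down (value of joint release above 0.005 m), for 0.1 s.
At the end, for the whole second after the job is handed in: The red pointer stands over the green clip (within 16 mm of its middle along the bar), the jaw at rest, the release up again, and the small bottle upright and within 30 mm of where it stood (y of pointer in the frame of green_band between -0.016 and 0.016 m and velocity of joint slide_jaw between -0.005 and 0.005 m/s and value of joint release below 0.0045 m and angle between held_bottle's own z axis and vertical below 0.1 rad and linear speed of held_bottle below 0.01 m/s and distance of held_bottle from where it was at the start of the episode below 0.03 m); the robot touches nothing.
It fails at once if the green clip is shifted by more than 4 mm (distance of green_band from where it was at the start of the episode above 0.004 m).
It fails at once if the bottle between the jaws is lifted, pushed away or tipped (height (world z) of held_bottle above 0.024 m or distance of held_bottle from where it was at the start of the episode above 0.03 m or angle between held_bottle's own z axis and vertical above 0.3 rad).
It fails at once if the clamp is gripped or forced (over 50 N from the fingers) (contact force between the fingers and clamp above 50 N).
It fails at once if a bystander is moved more than 20 mm or tipped (distance of any of brown_bottle, beaker, dropper from where it was at the start of the episode above 0.02 m or angle between any of brown_bottle, beaker, dropper's own z axis and vertical above 0.3 rad).
It also fails if it takes over 40 s, if anything falls off the work surface, if the arm or the gripper's body presses on something with over 40 N, if the wrist force passes 120 N, or if a joint passes its speed limit or range.

## Robot

A 7-joint arm with a two-finger parallel gripper is mounted at the origin on a cart in front of the work surface, level with it; the furniture and walls round the work are solid. World frame = base frame: x ahead of the robot, y to its left, z up, the work surface at z = 0. Lengths are in mm, angles in rad, forces in N, time in s.
With the tool pointing down it reaches from about 400 to 875 mm from the base axis. Payload 4.4 kg.
Tool frame: the origin (TCP) lies at the very end of the fingers, on their centre line; the grasp point (between the pads) lies 19 mm behind it; z points along the fingers, y is the direction in which the jaws open and shut (so a half turn about z gives the same grasp; the last joint's range is limited). The gripper opens to 85 mm and grips with 20 to 120 N. Pads are 22 mm wide; open, the fingers measure 114 mm over their backs; the gripper's body (76 mm by 85 mm) begins 54 mm behind the grasp point. The pads swing forward as they close: fully open they stand 13 mm farther back than shut.
Start: joints at [1.148, 0.628, 0.038, 1.517, -0.027, 0.996, -0.02], TCP at [227.058, -609.067, 231.313] pointing down, gripper open.
Joint ranges: [-3.06, 3.06], [-0.37, 2.12], [-1.25, 1.32], [0.18, 2.47], [-1.1, 4.24], [0.23, 1.98], [-2.94, 2.94]. Speed limits (rad/s): [2.57, 2.57, 3.14, 3.14, 3.14, 3.14, 3.14].

## Interface

Orientations are given as [roll, pitch, yaw] about the fixed x, y, z axes, in that order (R = Rz(yaw) Ry(pitch) Rx(roll)).
In Python, from cell import ctrl gives the robot as it stands.
- The arm moves only by the shell command python3 -m crank 'ROWS' [OPENING]. ROWS is JSON, a list that holds one entry, the list of rows, each a list of 6 numbers: the shift along the tool's x, y, z in units of 30 mm (1.0 is 30 mm), then the turn, a rotation vector about the tool's x, y, z in units of 6 degrees (1.0 is 6 degrees). In form: [[[tx, ty, tz, rx, ry, rz], ...]]. A call has 1 to 12 rows; each row shifts and turns the pose as measured when the row begins, along the tool's axes as they then stand; what a row does not reach is not made up. A row lasts 1/12 s, in which the tool goes at most 41.7 mm and 7.16 degrees, less where a joint would pass 70% of its speed; a pose out of reach is approached as far as the arm can. A call is refused whole if a number of a shift passes 1 or a number of a turn 1, either way. A call with a gripper value outside its range is refused whole. OPENING is the gripper command: -1 is fully open, 1 is shut, values between are in proportion, set as the call begins (- or left out, the last holds). The fingers move at their own pace and stop on an object; the grip force is fixed at half the most. Time passes only in rows, so rows that do not move let the fingers close. It gives the time, the measured TCP pose, the force and the opening at its end, in the units of the state.
- ctrl.read_state(): the state, without advancing time (a new reading comes with each control period).
- ctrl.get_image(name): name is "scene" or "top"; returns a dict with "color" (384x512x3 uint8, red, green, blue), "depth" (384x512 float32, mm along the optical axis (not along the pixel's ray), 0 where there is no reading), "camera_matrix" (3x3 intrinsics, pixels), "R" (3x3) and "t" (3): a world point X has camera coordinates R X + t. Camera axes: x right, y down, z forward; pixel columns grow to the right and rows downward; lengths in mm; the calibration is good to about 2 mm. A picture is of the moment at which its call begins.
- ctrl.finish_job(): hands the job in, once; it reports no verdict.
Trained networks look in a picture, given as the dict that the camera call returned (one of the last four; its "shot" number tells which), for a name from the list of things; names that differ only in an ending like _2 or _b are one class to them, and where a whole thing is asked for, a point or a joint stands for the part that bears it (a point fixed in the world has none). Each returns a list of dicts, best first, with "conf" (0 to 1); they miss things now and then, are a little off and sometimes report something else, mostly with a low value. They report only what shows in the picture. A call takes as long as a camera call. They do not tell look-alikes from the thing itself.
- ctrl.search_frame(query, picture): "extent" ([centre column, centre row, width, height] in pixels, round what is visible of it).
The state is a dict: "clock": time; "qpos": joint angles; "qd": joint speeds; "tau": joint torques, N m; "eef_pos": TCP position; "tool_rot": TCP orientation; "force": force on the tool from outside, world axes, zero at the start; "torque": the same for the moment, N m; "width": finger opening in mm.
Only numpy, scipy, OpenCV 4.12 (cv2) and the standard library are available. Lean on these libraries where they do the work, as an engineer would, in place of code of your own. Each camera call takes 0.05 s, during which the arm holds its last target. There are 200 camera calls.

## Working session

There is one attempt and no reset: what is moved stays moved. The work goes in short steps, Python scripts to look and compute and a shell command to move; the robot and the scene stay as the last step left them, time stands still between calls to the robot, and variables do not carry over. Pictures are saved under pics/ and viewed, about 8 in all and at most 12, crops included, and the job is handed in when it is done.

```bash
ls; mkdir -p pics; cat > h.py <<'E'
import numpy as np, cv2
from cell import ctrl
def world(im,u,v,z=None):
    K=im["camera_matrix"];R=np.array(im["R"]);t=np.array(im["t"])
    ray=np.linalg.inv(K)@np.array([u,v,1.0])
    c=-R.T@t; d=R.T@ray
    if z is None: return c+d*im["depth"][int(round(v)),int(round(u))]
    return c+d*(z-c[2])/d[2]
def pix(im,X):
    p=im["camera_matrix"]@(im["R"]@np.array(X)+im["t"]); return p[:2]/p[2]
E
python3 - <<'E'
from h import *
print(ctrl.read_state())
a=ctrl.get_image("scene");b=ctrl.get_image("top")
for n,i in(("scene",a),("top",b)):
    cv2.imwrite(f"pics/{n}0.png",i["color"][...,::-1])
    print(n, -np.array(i["R"]).T@i["t"], i["camera_matrix"][0,0])
    for q in["clamp","release_pad","held_bottle","green_band","pointer","brown_bottle","beaker","dropper"]:
        print(q,[(np.round(x["extent"]).tolist(),round(x["conf"],2)) for x in ctrl.search_frame(q,i)][:3])
E
```

```text
pics
{'clock': 0.0, 'qpos': array([ 1.14822975,  0.62934476,  0.0384489 ,  1.51836003, -0.0270013 ,
        0.99628875, -0.02000227]), 'qd': array([-0.00075154, -0.000247  ,  0.0014506 ,  0.00024631,  0.00057879,
       -0.00018853,  0.00021997]), 'tau': array([-6.31872335e-04, -5.63402903e+01,  1.22581534e+00, -1.93444151e+01,
        1.09290596e-02,  1.06931623e-02,  8.81630001e-06]), 'eef_pos': array([ 226.81835641, -608.48274751,  230.3926458 ]), 'tool_rot': array([-3.13971017e+00,  2.75834591e-05,  3.56758181e-01]), 'force': array([-0.43491999, -0.81000402,  0.12355061]), 'torque': array([-0.02764377,  0.03069718,  0.00164645]), 'width': 85.60958112914628}
scene [-271.00952045  445.39144693 1039.23818511] 467.4396008088712
clamp []
release_pad [([211.0, 187.0, 13.0, 18.0], 0.72)]
held_bottle [([146.0, 224.0, 17.0, 20.0], 0.82), ([193.0, 222.0, 20.0, 18.0], 0.81), ([166.0, 190.0, 15.0, 32.0], 0.81)]
green_band [([246.0, 234.0, 10.0, 2.0], 0.61)]
pointer [([215.0, 205.0, 23.0, 65.0], 0.61)]
brown_bottle [([350.0, 163.0, 16.0, 33.0], 0.66), ([211.0, 187.0, 15.0, 15.0], 0.41), ([214.0, 206.0, 23.0, 62.0], 0.21)]
beaker [([129.0, 262.0, 36.0, 43.0], 0.69)]
dropper []
top [ 387.93236633   -2.00826813 1029.60078535] 361.20286557111655
clamp [([234.0, 197.0, 130.0, 86.0], 0.74)]
release_pad [([222.0, 168.0, 15.0, 15.0], 0.55)]
held_bottle [([149.0, 169.0, 19.0, 19.0], 0.82), ([188.0, 134.0, 16.0, 19.0], 0.74), ([188.0, 195.0, 15.0, 16.0], 0.73)]
green_band [([232.0, 226.0, 12.0, 2.0], 0.42)]
pointer [([215.0, 187.0, 39.0, 53.0], 0.79), ([222.0, 166.0, 14.0, 15.0], 0.46)]
brown_bottle [([377.0, 200.0, 21.0, 17.0], 0.61)]
beaker [([113.0, 207.0, 44.0, 32.0], 0.7), ([216.0, 186.0, 40.0, 58.0], 0.33), ([380.0, 200.0, 21.0, 18.0], 0.23)]
dropper [([276.0, 112.0, 8.0, 14.0], 0.51)]
```

```bash
python3 - <<'E'
import cv2
a=cv2.imread("pics/scene0.png")[130:310,90:370];b=cv2.imread("pics/top0.png")[80:270,80:410]
a=cv2.resize(a,(800,514),interpolation=3);b=cv2.resize(b,(800,460),interpolation=3)
cv2.imwrite("pics/sc.png",a);cv2.imwrite("pics/tc.png",b)
E
```

```text
(no output)
```

View pics/sc.png

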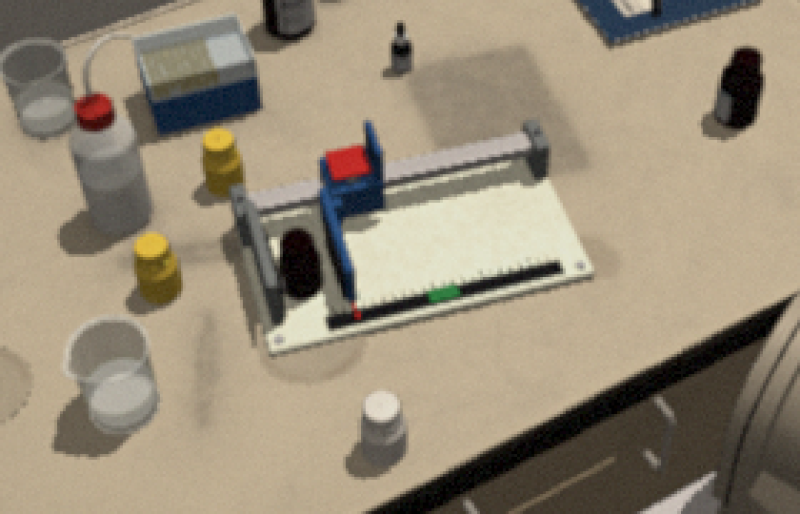

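View pics/tc.png

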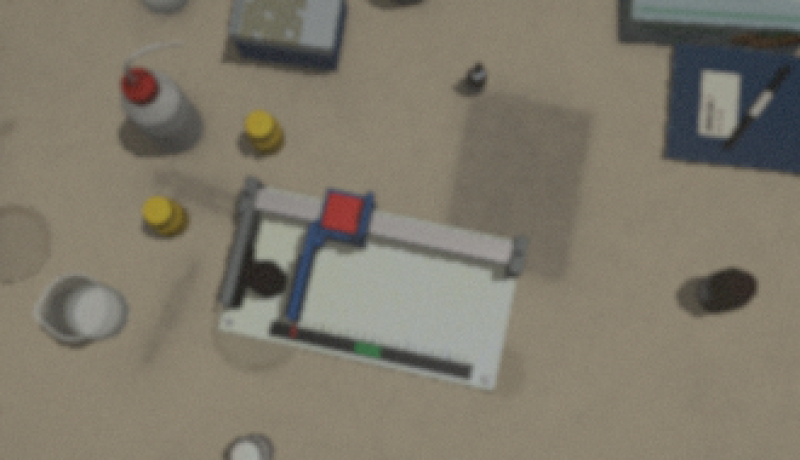

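The crops show the real clamp: the red pad on the blue jaw is at top-image (222,168), the thumb wall is on its right, the pointer at about (201,216) and the green clip at (232,224). Possible confusions: the red cap of the wash bottle at (137,115); the yellow look-alikes of the held bottle at (188,134) and (148,169); the white one at (182,266). The held bottle is the brown one at (189,195), between the jaws.

```bash
cat > m.py <<'E'
from h import *
def cen(im,mask,box):
    u0,v0,u1,v1=box;m=np.zeros_like(mask);m[v0:v1,u0:u1]=mask[v0:v1,u0:u1]
    v,u=np.nonzero(m); return u.mean(),v.mean(),len(u),(u.min(),u.max(),v.min(),v.max())
def masks(im):
    c=im["color"].astype(int);r,g,b=c[...,0],c[...,1],c[...,2]
    return (r>1.6*g)&(r>1.6*b)&(r>70),(g>1.4*r)&(g>1.3*b)&(g>50)
E
python3 - <<'E'
from m import *
for n,bp,bq,bg in(("top",(205,150,245,185),(190,205,215,225),(215,215,250,235)),("scene",(195,175,235,200),(205,230,222,246),(230,225,260,240))):
    im=ctrl.get_image(n);R,G=masks(im)
    for nm,M,box,z in(("pad",R,bp,81.5),("ptr",R,bq,20),("green",G,bg,17)):
        try:
            u,v,k,e=cen(im,M,box); print(n,nm,round(u,1),round(v,1),k,e,world(im,u,v,z).round(1),world(im,u,v).round(1))
        except Exception as x: print(n,nm,x)
    if n=="top":
        c=im["color"].astype(int); # board white
        hsv=cv2.cvtColor(im["color"],cv2.COLOR_RGB2HSV)
        # post ends of bar and board corners by pixel
        for nm,p,z in(("cornBL",(171.,216.),12),("cornBR",(284.5,240.5),12),("postL",(184,156.),61),("postR",(294.3,180.),61)):
            print(nm,world(im,*p,z).round(1))
    np.save(f"pics/{n}.npy",im["depth"])
    for nm,uv in(("brown",(377,200)),("beaker",(113,207)),("drop",(276,112)),("held",(188,195))):
        if n=="top":print(nm,world(im,*uv).round())
E
```

```text
top pad 220.8 167.6 208 (np.int64(213), np.int64(229), np.int64(160), np.int64(175)) [578.5  72.7  81.5] [578.1  72.5  83.1]
top ptr 200.5 217.0 6 (np.int64(200), np.int64(201), np.int64(216), np.int64(218)) [450.7 133.2  20. ] [451.4 134.7   8.9]
top green 231.2 224.0 44 (np.int64(226), np.int64(236), np.int64(222), np.int64(226)) [431.   47.7  17. ] [431.1  47.7  15.4]
cornBL [454.4 216.9  12. ]
cornBR [ 384.4 -100.8   12. ]
postL [615.1 175.1  61. ]
postR [ 547.4 -125.6   61. ]
brown [ 491. -346.   69.]
beaker [479. 373.  30.]
drop [747. -80.  42.]
held [505. 159.  81.]
scene pad 211.5 186.6 149 (np.int64(204), np.int64(219), np.int64(181), np.int64(192)) [573.1  75.3  81.5] [572.7  75.5  82. ]
scene ptr 214.1 239.0 9 (np.int64(213), np.int64(215), np.int64(236), np.int64(241)) [447.4 135.4  20. ] [447.6 135.3  19.7]
scene green 244.9 232.5 51 (np.int64(239), np.int64(251), np.int64(230), np.int64(235)) [426.6  50.6  17. ] [429.4  49.   12.9]
```

```bash
python3 -m crank '[[[0.9,-0.83,0,0,0,0],[0.9,-0.83,0,0,0,0],[0.9,-0.83,0,0,0,0],[0.9,-0.83,0,0,0,0],[0.9,-0.83,0,0,0,0],[0.9,-0.83,0,0,0,0],[0.9,-0.83,0,0,0,0],[0.9,-0.83,0,0,0,0],[0.9,-0.83,0,0,0,0],[0.9,-0.83,0,0,0,0],[0.9,-0.83,0,0,0,0],[0.9,-0.83,0,0,0,0]]]' 1; python3 -m crank '[[[0,0,0,0,0,0.92],[0,0,0,0,0,0.92],[0,0,0,0,0,0.92],[0,0,0,0,0,0.92],[0,0,0,0,0,0.92],[0,0,0,0,0,0.92]]]'
cat > d.py <<'E'
import sys; from h import *
from scipy.spatial.transform import Rotation as Ro
s=ctrl.read_state(); R=Ro.from_euler('xyz',s['tool_rot']); t=np.array(eval(sys.argv[1]))
yaw=-0.218; T=Ro.from_euler('xyz',[np.pi,0,yaw])
print(s['clock'],s['eef_pos'].round(1),s['tool_rot'].round(3),s['force'].round(1),s['qpos'].round(2),s['width'])
print('shift units',(R.inv().apply(t-s['eef_pos'])/30).round(2),'turn units',(np.degrees((R.inv()*T).as_rotvec())/6).round(2))
E
python3 d.py '[576.6,77,231]'
```

```text
clock: 2.0
eef_pos: [430.3, -211.7, 228.9]
tool_rot: [3.13, 0.003, 0.337]
force: [0.7, -0.3, -0.3]
width: 0.3
clock: 2.5
eef_pos: [437.5, -199.0, 230.2]
tool_rot: [3.137, -0.009, -0.244]
force: [0.5, 0.4, 0.3]
width: -0.1
2.5 [ 437.5 -199.   230.2] [ 3.137 -0.009 -0.244] [0.5 0.4 0.3] [ 0.24  0.39  0.17  1.99 -0.09  0.76 -1.35] -0.0557080766755241
shift units [  2.27 -10.05  -0.06] turn units [ 0.05 -0.08 -0.25]
```

```bash
python3 -m crank '[[[0.21,-0.94,0,0,0,-0.03],[0.21,-0.94,0,0,0,-0.03],[0.21,-0.94,0,0,0,-0.03],[0.21,-0.94,0,0,0,-0.03],[0.21,-0.94,0,0,0,-0.03],[0.21,-0.94,0,0,0,-0.03],[0.21,-0.94,0,0,0,-0.03],[0.21,-0.94,0,0,0,-0.03],[0.21,-0.94,0,0,0,0],[0.21,-0.94,0,0,0,0],[0.2,-0.5,0,0,0,0],[0,0,0,0,0,0]]]'; python3 d.py '[576.6,77,110]'
```

```text
clock: 3.5
eef_pos: [582.1, 85.4, 230.8]
tool_rot: [3.138, -0.015, -0.229]
force: [0.3, 0.7, 0.2]
width: 0.0
3.5 [582.1  85.4 230.8] [ 3.138 -0.015 -0.229] [0.3 0.7 0.2] [-0.29  0.54  0.14  1.71 -0.08  0.89 -1.92] 0.045711330169288675
shift units [-0.18  0.3   4.02] turn units [ 0.04 -0.15 -0.11]
```

```bash
python3 -m crank '[[[-0.1,0.15,0.6,0,-0.1,-0.1],[-0.06,0.1,0.6,0,-0.05,0],[0,0.05,0.6,0,0,0],[0,0,0.6,0,0,0],[0,0,0.6,0,0,0],[0,0,0.6,0,0,0],[0,0,0.3,0,0,0],[0,0,0,0,0,0]]]'; python3 d.py '[576.6,77,84]'; python3 - <<'E'
from h import *
a=ctrl.get_image("scene")["color"][150:260,150:300,::-1];b=ctrl.get_image("top")["color"][130:240,160:310,::-1]
cv2.imwrite("pics/near.png",cv2.resize(np.hstack([a,b]),(800,293),interpolation=3))
E
```

```text
clock: 4.17
eef_pos: [575.3, 72.2, 111.5]
tool_rot: [3.136, -0.003, -0.219]
force: [0.5, 0.1, -0.1]
width: -0.1
4.1667 [575.3  72.2 111.5] [ 3.136e+00 -3.000e-03 -2.190e-01] [ 0.5  0.1 -0.1] [-0.25  0.69  0.11  1.83 -0.11  0.63 -1.87] -0.12515551662512836
shift units [ 0.01 -0.17  0.91] turn units [ 0.05 -0.03 -0.01]
```

View pics/near.png

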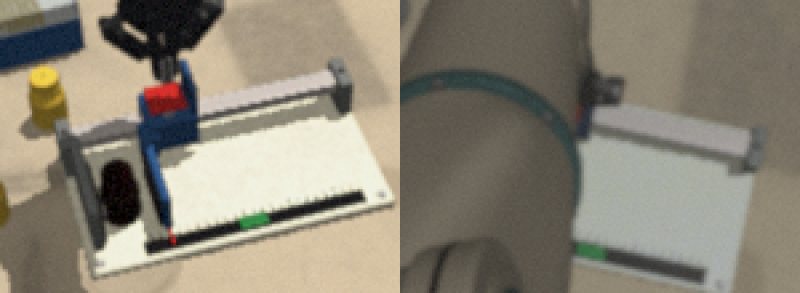

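The near picture shows the shut fingertips just above the red pad, with the wall to their right and nothing touched. I'll shift about 5 mm away from the wall and go down.

```bash
python3 -m crank '[[[0,-0.17,0.2,0,0,0],[0,0,0.3,0,0,0],[0,0,0.25,0,0,0],[0,0,0,0,0,0],[0,0,0.06,0,0,0],[0,0,0.06,0,0,0],[0,0,0,0,0,0]]]'; python3 d.py '[576.6,77,76]'
```

```text
clock: 4.85
eef_pos: [581.0, 78.5, 88.5]
tool_rot: [3.14, -0.013, -0.219]
force: [0.3, -0.1, -0.8]
width: 0.3
4.85 [581.   78.5  88.5] [ 3.14  -0.013 -0.219] [ 0.3 -0.1 -0.8] [-0.25  0.72  0.1   1.83 -0.11  0.58 -1.87] 0.26972959633914223
shift units [-0.14  0.08  0.42] turn units [ 0.01 -0.12 -0.01]
```

```bash
python3 -m crank '[[[-0.12,0.05,0.1,0,0,0],[0,0,0.1,0,0,0],[0,0,0.1,0,0,0],[0,0,0,0,0,0],[0,0,0,0,0,0]]]'; python3 d.py '[576.6,77,76]'
```

```text
clock: 5.27
eef_pos: [577.9, 77.9, 79.7]
tool_rot: [3.141, -0.015, -0.219]
force: [-0.8, 0.1, 2.3]
width: 0.1
5.2667 [577.9  77.9  79.7] [ 3.141 -0.015 -0.219] [-0.8  0.1  2.3] [-0.25  0.73  0.1   1.85 -0.12  0.55 -1.87] 0.10959145347021754
shift units [-0.04  0.04  0.12] turn units [ 0.   -0.14 -0.01]
```

Contact at about 80 mm (2.3 N). Pressing on.

```bash
python3 -m crank '[[[0,0,0.1,0,0,0],[0,0,0.1,0,0,0],[0,0,0.05,0,0,0],[0,0,0,0,0,0]]]'; python3 d.py '[576.6,77,74]'
```

```text
clock: 5.6
eef_pos: [577.9, 77.9, 73.8]
tool_rot: [-3.141, -0.015, -0.219]
force: [-1.3, -0.1, 5.5]
width: -0.1
5.6 [577.9  77.9  73.8] [-3.141 -0.015 -0.219] [-1.3 -0.1  5.5] [-0.25  0.74  0.1   1.85 -0.12  0.54 -1.87] -0.05472587432255592
shift units [-0.04  0.04 -0.01] turn units [-0.   -0.14 -0.01]
```

```bash
python3 -m crank '[[[0,0.15,0,0,0,0],[0,0.15,0,0,0,0],[0,0.15,0,0,0,0],[0,0.15,0,0,0,0],[0,0.15,0,0,0,0],[0,0.15,0,0,0,0]]]'; python3 d.py '[577.9,77.9,73.8]'; cat > p.py <<'E'
from m import *
im=ctrl.get_image("scene");R,G=masks(im)
Y=np.array([.216,.976])
g=cen(im,G,(225,220,265,243));print("green",g,world(im,*g[:2],17).round(1))
try:
  q=cen(im,R,(205,226,265,246));print("ptr",q,"travel left",((world(im,*q[:2],20)-world(im,*g[:2],17))[:2]@Y).round(1))
except Exception as e: print(e)
pd=cen(im,R,(195,165,270,205));print("pad",pd[:3],world(im,*pd[:2],75).round(1))
E
python3 p.py
```

```text
clock: 6.1
eef_pos: [573.9, 60.3, 75.2]
tool_rot: [-3.13, -0.018, -0.212]
force: [-1.4, 3.4, 4.7]
width: -0.2
6.1 [573.9  60.3  75.2] [-3.13  -0.018 -0.212] [-1.4  3.4  4.7] [-0.2   0.73  0.08  1.87 -0.12  0.52 -1.83] -0.16339445831081617
shift units [ 0.   -0.6   0.05] turn units [-0.11 -0.17  0.05]
green (np.float64(244.90196078431373), np.float64(232.54901960784315), 51, (np.int64(239), np.int64(251), np.int64(230), np.int64(235))) [426.6  50.6  17. ]
ptr (np.float64(220.3), np.float64(237.1), 10, (np.int64(219), np.int64(222), np.int64(234), np.int64(239))) travel left 69.5
pad (np.float64(218.125), np.float64(187.89772727272728), 88) [564.7  58.8  75. ]
```

```bash
python3 -m crank '[[[0,0.15,0.06,0,0,0],[0,0.2,0.03,0,0,0],[0,0.2,0.02,0,0,0],[0,0.2,0.02,0,0,0],[0,0.2,0.01,0,0,0],[0,0.15,0.01,0,0,0]]]'; python3 d.py '[573.9,60.3,74.5]';python3 p.py
```

```text
clock: 6.65
eef_pos: [567.4, 30.9, 73.7]
tool_rot: [-3.124, -0.019, -0.21]
force: [-1.3, 3.9, 7.7]
width: -0.3
6.65 [567.4  30.9  73.7] [-3.124 -0.019 -0.21 ] [-1.3  3.9  7.7] [-0.14  0.73  0.06  1.9  -0.11  0.5  -1.78] -0.27488114253934737
shift units [ 0.01 -1.01 -0.01] turn units [-0.17 -0.18  0.08]
green (np.float64(244.84), np.float64(232.52), 50, (np.int64(239), np.int64(251), np.int64(230), np.int64(235))) [426.8  50.7  17. ]
ptr (np.float64(230.69230769230768), np.float64(234.30769230769232), 13, (np.int64(229), np.int64(232), np.int64(231), np.int64(237))) travel left 39.6
pad (np.float64(227.96470588235294), np.float64(186.24705882352941), 85) [556.4  31.4  75. ]
```

```bash
python3 -m crank '[[[0,0.2,0,0,0,0],[0,0.2,0.01,0,0,0],[0,0.2,0.01,0,0,0],[0,0.2,0.01,0,0,0],[0,0.1,0.01,0,0,0],[0,0.05,0,0,0,0]]]'; python3 d.py '[567.4,30.9,74.5]';python3 p.py
```

```text
clock: 7.2
eef_pos: [561.2, 3.6, 73.8]
tool_rot: [-3.121, -0.019, -0.209]
force: [-1.1, 3.7, 4.8]
width: 0.3
7.2 [561.2   3.6  73.8] [-3.121 -0.019 -0.209] [-1.1  3.7  4.8] [-0.08  0.72  0.05  1.92 -0.1   0.48 -1.73] 0.28193704119023183
shift units [ 0.01 -0.93 -0.  ] turn units [-0.2  -0.18  0.09]
green (np.float64(246.075), np.float64(232.3), 40, (np.int64(242), np.int64(251), np.int64(230), np.int64(235))) [425.7  47.3  17. ]
ptr (np.float64(239.875), np.float64(230.875), 8, (np.int64(239), np.int64(241), np.int64(229), np.int64(233))) travel left 15.5
pad (np.float64(236.95294117647057), np.float64(184.10588235294117), 85) [550.9   5.1  75. ]
```

```bash
python3 -m crank '[[[0,0.15,0.01,0,0,0],[0,0.15,0.01,0,0,0],[0,0.1,0.01,0,0,0],[0,0.03,0,0,0,0],[0,0,0,0,0,0]]]'; python3 d.py '[561.2,3.6,74]';python3 p.py
```

```text
clock: 7.67
eef_pos: [558.5, -8.3, 74.0]
tool_rot: [-3.119, -0.019, -0.209]
force: [-0.9, 2.7, 4.9]
width: 0.1
7.6667 [558.5  -8.3  74. ] [-3.119 -0.019 -0.209] [-0.9  2.7  4.9] [-0.05  0.71  0.04  1.93 -0.1   0.48 -1.71] 0.13878186289126332
shift units [ 0.01 -0.41  0.01] turn units [-0.22 -0.18  0.09]
green (np.float64(244.62790697674419), np.float64(232.62790697674419), 43, (np.int64(239), np.int64(251), np.int64(230), np.int64(235))) [426.7  51.4  17. ]
ptr (np.float64(244.16666666666666), np.float64(230.16666666666666), 6, (np.int64(243), np.int64(245), np.int64(228), np.int64(232))) travel left -0.7
pad (np.float64(240.81176470588235), np.float64(183.2), 85) [548.5  -6.3  75. ]
```

On target. Lifting straight up.

```bash
python3 -m crank '[[[0,0,-0.15,0,0,0],[0,0,-0.2,0,0,0],[0,0,-0.3,0,0,0],[0,-0.05,-0.5,0,0,0],[0,0,-0.8,0,0,0],[0,0,-0.8,0,0,0],[0,0,-0.8,0,0,0],[0,0,-0.8,0,0,0],[0,0,-0.5,0,0,0],[0,0,0,0,0,0]]]'; python3 d.py '[561.2,3.6,74]';python3 p.py; python3 - <<'E'
from h import *
a=ctrl.get_image("scene")["color"][130:260,140:310,::-1]
cv2.imwrite("pics/end.png",cv2.resize(a,(680,520),interpolation=3))
E
```

```text
clock: 8.55
eef_pos: [551.8, -17.2, 226.7]
tool_rot: [-3.128, -0.013, -0.215]
force: [1.1, -0.1, 0.0]
width: -0.0
8.55 [551.8 -17.2 226.7] [-3.128 -0.013 -0.215] [ 1.1 -0.1  0. ] [-0.07  0.49  0.09  1.82 -0.07  0.83 -1.73] -0.015294064804380659
shift units [ 0.09 -0.68  5.1 ] turn units [-0.13 -0.13  0.03]
green (np.float64(244.61363636363637), np.float64(232.6818181818182), 44, (np.int64(239), np.int64(251), np.int64(230), np.int64(235))) [426.6  51.5  17. ]
ptr (np.float64(244.16666666666666), np.float64(230.16666666666666), 6, (np.int64(243), np.int64(245), np.int64(228), np.int64(232))) travel left -0.8
pad (np.float64(240.8835616438356), np.float64(180.21917808219177), 146) [558.8 -12.4  75. ]
```

View pics/end.png

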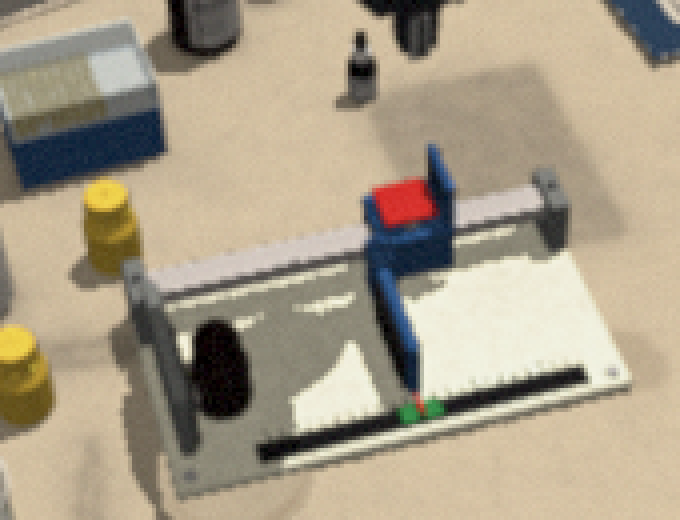

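The picture shows the pointer at crop (420,403), in the middle of the green clip (401–443). The bottle stands at (220,368), the pad is up, and the arm is clear. I'll check the pad height once, then hand in.

```bash
python3 - <<'E'
from h import *
im=ctrl.get_image("scene")
print([world(im,u,v).round(1)[2] for u in(238,240,242) for v in(179,181)])
z=np.median([world(im,u,v)[2] for u in(238,240,242) for v in(179,180,181)])
print(z,ctrl.read_state()["force"])
if z>78.5: print(ctrl.finish_job())
E
```

```text
[np.float64(76.9), np.float64(79.3), np.float64(78.6), np.float64(79.1), np.float64(78.8), np.float64(78.6)]
78.64395668581835 [0.08779575 0.44534611 0.21393102]
the job is handed in; nothing more can be done
None
```

I pressed the red release about 7 to 8 mm down with the shut fingertips. Keeping it pressed, I pushed the thumb wall about 88 mm until the pointer stood over the green clip, then lifted straight off and handed the job in.

**Last checks:**
- **Pointer:** it was about 0.8 mm from the clip's middle in the camera image, and did not move when I let go.
- **Clip and bottle:** the clip had not shifted measurably. In the final picture the small bottle stood upright between the jaws. I judged the bottle by eye and did not measure it.
- **Forces:** the readings I took during the push stayed under about 9 N, and the arm was clear at the end.
- **Release:** the pad read about 79 mm high, against 81.5 mm when fully up. That suggests it is resting up to 3 mm down on a tooth, within the 4.5 mm limit, though the depth readings scattered by about 2 mm (76.9 to 79.3 mm).
- **Bystanders:** I did not measure the brown bottle, beaker or dropper again. The arm passed well above the brown bottle and stayed away from the other two.

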